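# Load the holding fixture and close its clamp

## Task

Three look-alike red blocks lie on the sloping rack. Take the one whose length fits the nest of the holding fixture (neither far too short for it nor too long to go in), set it down flat in the nest between the fences and let go, then swing the blue clamp frame all the way down, without slamming it, so that its rubber pad rests on the block, and let go. Leave the other two blocks on the rack and the jar and the mouse where they are.

Things in the scene. Friction and masses are not known exactly. Their poses are not given: they have to be found in the camera images.
- block_short: The short red-painted aluminium block: 40 mm long (its own y axis), 30 mm deep (x), 36 mm high (z), sharp-cornered, about 117 g. Origin at the centre of its underside, z up out of its top. It starts lying on the sloping rack, so tipped 30 degrees with the rack.
- block_mid: The middle-sized red-painted aluminium block: 52 mm long (its own y axis), 30 mm deep (x), 36 mm high (z), sharp-cornered, about 152 g. Origin at the centre of its underside, z up out of its top. It starts lying on the sloping rack, so tipped 30 degrees with the rack.
- block_long: The long red-painted aluminium block: 64 mm long (its own y axis), 30 mm deep (x), 36 mm high (z), sharp-cornered, about 187 g. Origin at the centre of its underside, z up out of its top. It starts lying on the sloping rack, so tipped 30 degrees with the rack.
- rack: Fixed aluminium rack, 310 mm wide (y), 90 mm deep. Its top slopes 30 degrees down towards its -x side (roughly the robot); a lip along the low edge, 8 mm above the face, holds the blocks. They lie side by side about 100 mm apart in any order, lengths along the rack's y, undersides on the slope, underside centres 43 mm above the bench. Origin on the bench under its centre, z up.
- fixture: Fixed holding fixture: an aluminium base plate 190 (x) x 150 (y) x 20 mm high that carries the nest and, at its +x end, two hinge posts for the clamp (outer faces 67 mm either side, 82 mm high). Origin on the bench below the nest's centre; the plate runs from x = -85 to x = +105 mm.
- nest (a point): Centre of the nest floor, which is the top of the base plate, 20 mm above the bench; axes as the fixture's. Four steel fences, 8.5 mm high and leaning outwards 20 degrees, enclose a space 56 mm along y and 34 mm along x at the floor (62 x 40 mm at their tops).
- clamp (a joint): Angle of the blue clamp frame (rad): 0 = down and level, pad just on a 36 mm high block in the nest; 1.5 to 1.8 = standing up, at the start; limits -0.2, 1.9. Stiff hinge: it stays where left; 2 to 4 N at the bar moves it. Two side arms, 10 mm square, 50 mm either side of the middle, run from hinge to bar; a 10 mm cross-piece 85 mm from the hinge carries the pad. Nothing between it and the bar.
- clamp_hinge (a point): The clamp's hinge axis at mid-width, which runs along the fixture's y: 85 mm to +x of the nest's centre and 72 mm above the bench. Moves with the frame.
- clamp_bar (a point): Middle of the orange round bar, 12 mm thick and 120 mm long, along the fixture's y, at the frame's free end, 150 mm from the hinge. It is the clamp's handle: swinging closed it moves up-over towards the fixture's -x and down, to 65 mm on the -x side of the nest's centre and 72 mm above the bench.
- clamp_pad (a point): Centre of the lower face of the black rubber pad, 18 mm across, under the cross-piece 85 mm from the hinge; 16 mm below the frame's centre plane. When closed it is over the nest's centre, 56 mm above the bench.
- jar: Bystander: amber glass jar with white cap, 56 mm across, 75 mm high, loose. Origin at the centre of its underside.
- mouse: Bystander: grey computer mouse, 105 (x) x 58 x 32 mm high, loose. Origin at the centre of its underside.
Things that resemble listed ones, but are neither listed nor needed, are in the scene too. What is shaped like the fixture but turquoise or yellow is not meant. What is shaped like the block_mid but brown or white is not meant.

How it is judged:
On the way, in this order (a step that is already met when the one before it is completed fails the run):
1. the fitting block lies flat in the nest, let go (x of block_mid in the frame of nest between -0.005 and 0.005 m and y of block_mid in the frame of nest between -0.005 and 0.005 m and z of block_mid in the frame of nest between -0.003 and 0.003 m and angle between block_mid's own z axis and vertical below 0.08 rad and angle between the y axis of block_mid and the y axis of nest, either way round below 0.15 rad and contact force between block_mid and the fingers below 0.1 N), for 0.2 s.
2. the clamp is swung down onto it (value of joint clamp between -0.035 and 0.035 rad), for 0.2 s.
At the end, for the whole second after the job is handed in: The 52 mm block lies flat in the nest (within 5 mm of its centre, 3 mm of its floor, 0.08 rad of level and 0.15 rad of the nest's direction), at rest and released, and the clamp stands within 0.035 rad of its closed angle, pad on the block (all of step 1 and all of step 2 and linear speed of block_mid below 0.02 m/s); the robot touches nothing.
It fails at once if the clamp is slammed down (faster than 2.5 rad/s) (velocity of joint clamp below -2.5 rad/s).
It fails at once if a wrong block is moved by more than 30 mm (distance of any of block_short, block_long from where it was at the start of the episode above 0.03 m).
It fails at once if the jar or the mouse is moved by more than 30 mm (distance of any of jar, mouse from where it was at the start of the episode above 0.03 m).
It also fails if it takes over 64 s, if anything falls off the work surface, if the arm or the gripper's body presses on something with over 40 N, if the wrist force passes 120 N, or if a joint passes its speed limit or range.

## Robot

A 6-joint arm with a two-finger parallel gripper is mounted at the origin on the work surface. World frame = base frame: x ahead of the robot, y to its left, z up, the work surface at z = 0. Lengths are in m, angles in rad, forces in N, time in s.
With the tool pointing down it reaches from about 0.225 to 0.725 m from the base axis. Payload 3.1 kg.
Tool frame: the origin (TCP) lies on the centre line of the jaws, within the pads' length; the fingertips stand 8 mm ahead of it and the grasp point (between the pads) lies 11 mm behind it (nose_length is the distance from the TCP to the fingertips, in m); z points along the fingers, y is the line along which they close (so a half turn about z gives the same grasp; the last joint's range is limited). The gripper opens to 85 mm and grips with 20 to 120 N. Pads are 22 mm wide; open, the fingers measure 114 mm over their backs; the gripper's body (76 mm by 85 mm) begins 54 mm behind the grasp point. The pads swing forward as they close: fully open they stand 13 mm farther back than shut.
Start: joints at [-1.395, 0.048, 0.099, 1.622, 0, 1.443], TCP at [0.157, -0.501, 0.239] pointing down, gripper open.
Joint ranges: [-2.91, 2.91], [-0.99, 1.94], [-1.21, 1.42], [-2.12, 2.29], [-1.49, 1.47], [-3.14, 3.14]. Speed limits (rad/s): [2.79, 2.79, 3.14, 3.14, 3.14, 3.14].

## Interface

Orientations are given as [roll, pitch, yaw] about the fixed x, y, z axes, in that order (R = Rz(yaw) Ry(pitch) Rx(roll)).
In Python, from cell import * gives the robot as it stands.
- The arm moves only by the tool servo_tool, never from a script. Its argument "moves" is a list of rows, each a list of 4 numbers: the shift along the tool's x, y, z as a fraction of full scale, then the turn about the tool's z as a fraction of full scale. A call has 1 to 8 rows; each row shifts and turns the commanded pose from where the row before left it, along the tool's axes as they then stand; what a row does not reach is not made up. Full scale, the value 1, is 0.5 m for a shift and 10 degrees for a turn. A row lasts 1/8 s, in which the tool goes at most 62.5 mm and 10.7 degrees, less where a joint would pass 70% of its speed; a pose out of reach is approached as far as the arm can. A call with a number of a shift or a turn outside -1 to 1 is refused whole. A call with a gripper value outside its range is refused whole. "claw" is the opening, from 0 (shut) to 1 (fully open), set as the call begins (left out, the last holds). The fingers move at their own pace and stop on an object; "grip_force" is the grip in N (left out, the last holds). Time passes only in rows, so rows that do not move let the fingers close. It gives the time, the measured TCP pose, the force, the opening and the grip force at its end, in the units of the state.
- observe(): the state, without advancing time (a new reading comes with each control period).
- read_camera(name): name is "side" or "top"; returns a dict with "img" (480x640x3 uint8, red, green, blue), "mtx" (3x3 intrinsics, pixels), "k1" (the pictures are not rectified: a ray, as slopes to the right and down, at radius r is drawn at 1 + k1 r^2 times it, then the intrinsics apply), "R" (3x3) and "t" (3): a world point X has camera coordinates R X + t. Camera axes: x right, y down, z forward; pixel columns grow to the right and rows downward; lengths in m; the calibration is good to about 2 mm. A picture is of the moment at which its call begins. There is no depth.
- hand_in(): hands the job in; it is judged then, once.
The state is a dict: "clock": time; "joint_pos": joint angles; "qd": joint speeds; "joint_efforts": joint torques, N m; "tool_pos": TCP position; "tool_rot": TCP orientation; "wrist_force": force on the tool from outside, world axes, zero at the start; "ft_torque": the same for the moment, N m; "opening": opening from 0.0 (shut) to 1.0 (fully open); "finger_force": force on a finger pad.
Only numpy, scipy, OpenCV 4.12 (cv2) and the standard library are available. Lean on these libraries where they do the work, as an engineer would, in place of code of your own. Each camera call takes 0.05 s, during which the arm holds its last target. There are 200 camera calls.

## Working session

There is one attempt and no reset: what is moved stays moved. The work goes in short steps, Python scripts to look and compute and a tool call to move; the robot and the scene stay as the last step left them, time stands still between calls to the robot, and variables do not carry over. Pictures are saved under pics/ and viewed, at most 10 in all, crops included, and the job is handed in when it is done.

Besides the shell and the picture viewer there is one more tool, called by a JSON object that holds its "name" and its "arguments", one argument or row to a line. servo_tool: Moves the arm, as the interface text tells. Shift numbers are shares of 0.5 m and turn numbers shares of 10 degrees, none past 1 either way. Its arguments: {"type":"object","properties":{"moves":{"type":"array","items":{"type":"array","items":{"type":"number","minimum":-1,"maximum":1}}},"claw":{"type":"number"},"grip_force":{"type":"number"}},"required":["moves"]}

```bash
mkdir -p pics; ls; python3 - <<'E'
from cell import *
import cv2,pickle
d={}
for n in("side","top"):
    c=read_camera(n);d[n]=c;cv2.imwrite(f"pics/{n}0.png",c["img"][:,:,::-1]);print(n,c["mtx"],c["k1"],c["R"],c["t"])
pickle.dump(d,open("c0.pkl","wb"));print(observe())
E
```

```text
pics
side [[555.12253456   0.         317.39728612]
 [  0.         555.12253456 241.81497871]
 [  0.           0.           1.        ]] -0.13167215914433064 [[ 0.98505148 -0.17189202 -0.01125702]
 [-0.11316914 -0.59649429 -0.79459884]
 [ 0.12987045  0.7839947  -0.60703045]] [-0.45750815  0.12893637  1.31439511]
top [[468.26435968   0.         326.6991876 ]
 [  0.         468.26435968 241.1007217 ]
 [  0.           0.           1.        ]] -0.031029141747961786 [[-1.22620996e-03 -9.99939173e-01  1.09611063e-02]
 [-9.96601851e-01  3.19207401e-04 -8.23689784e-02]
 [ 8.23604693e-02 -1.10248605e-02 -9.96541623e-01]] [0.03922053 0.46638192 1.04451482]
{'clock': 0.1, 'joint_pos': array([-1.39478598e+00,  4.86799858e-02,  9.77168358e-02,  1.62200165e+00,
       -8.36499225e-07,  1.44302264e+00]), 'qd': array([-9.23832492e-04, -7.37369765e-04,  2.47976110e-03, -2.18577096e-03,
        1.89956810e-03,  1.62817337e-05]), 'joint_efforts': array([ 2.71184952e-03, -3.39851224e+01,  3.20935714e+01,  1.58202311e-02,
       -1.22719207e-04,  6.75889851e-06]), 'tool_pos': array([ 0.15694898, -0.50041638,  0.2382136 ]), 'tool_rot': array([-3.13944175e+00, -2.75490231e-04,  3.03783741e-01]), 'wrist_force': array([0.31182334, 0.05688997, 0.47385854]), 'ft_torque': array([0.0099988 , 0.0168633 , 0.02140811]), 'finger_force': 0.0, 'opening': 1.0001504371474683}
```

View pics/side0.png

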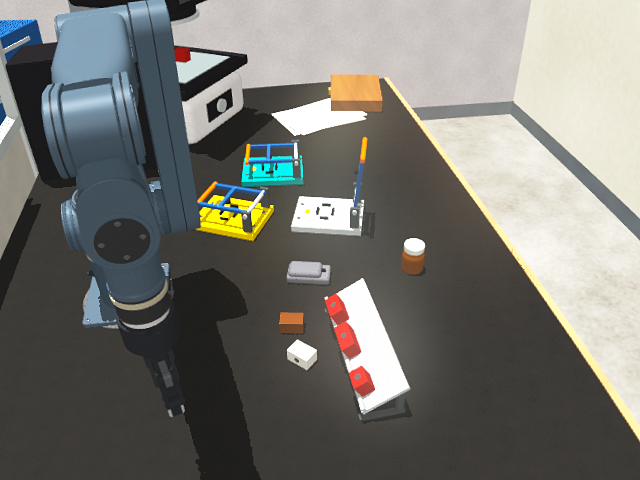

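View pics/top0.png

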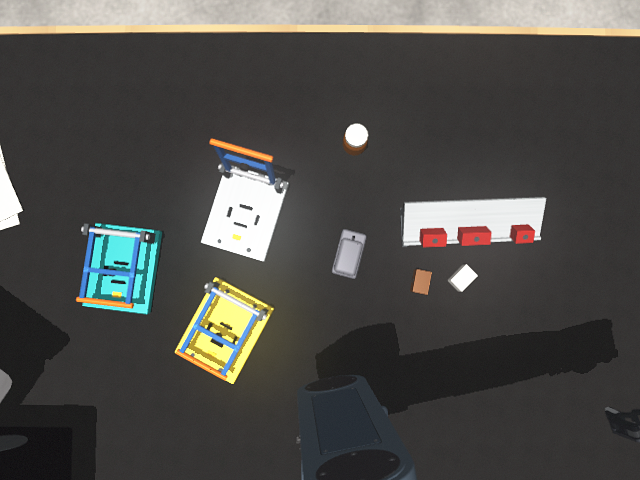

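The side view shows three red blocks on the rack at about (337,308), (346,340) and (361,381), with the white fixture at (328,212). In the top view the blocks are at (433,238), (474,236) and (522,234). The white fixture's nest is near (243,215), with the clamp standing at (241,150). I'll zoom in on both.

```bash
python3 - <<'E'
import pickle,cv2,numpy as np
d=pickle.load(open("c0.pkl","rb"));t=d["top"]["img"][:,:,::-1];s=d["side"]["img"][:,:,::-1]
z=lambda im,x,y,w,h,k:cv2.resize(im[y:y+h,x:x+w],None,fx=k,fy=k,interpolation=cv2.INTER_CUBIC)
M=np.zeros((600,800,3),np.uint8)
a=z(t,400,192,150,60,5);M[:300,:750]=a
a=z(t,195,135,100,75*1,4);M[300:600,:400]=a
a=z(t,195,190,100,75,4);M[300:600,400:800]=a
cv2.imwrite("pics/zt.png",M)
M=np.zeros((600,800,3),np.uint8)
a=z(s,320,275,100,150,4);M[:600,:400]=a
a=z(s,285,130,100,120,4);M[:480,400:800]=a
cv2.imwrite("pics/zs.png",M)
for n,im in(("top",t),("side",s)):
    h=cv2.cvtColor(im,cv2.COLOR_BGR2HSV);m=(((h[...,0]<6)|(h[...,0]>174))&(h[...,1]>150)&(h[...,2]>80)).astype(np.uint8)
    for c in cv2.findContours(m,0,2)[0]:
        if cv2.contourArea(c)>50:
            x,y,w,hh=cv2.boundingRect(c);mm=np.zeros_like(m);cv2.drawContours(mm,[c],0,1,-1);v=h[...,2][mm>0];print(n,x,y,w,hh,cv2.contourArea(c),np.percentile(v,[5,25,50,75,95]))
E
```

```text
top 421 228 26 19 384.5 [143.4 154.  218.  222.  227.8]
top 459 227 32 19 465.0 [146. 153. 216. 219. 225.]
top 512 225 23 19 287.0 [133. 152. 207. 222. 226.]
side 349 366 26 30 442.5 [165. 169. 223. 252. 255.]
side 325 294 36 64 797.5 [171.  192.5 251.  252.  255. ]
side 174 47 16 15 180.5 [123. 140. 155. 158. 161.]
```

View pics/zt.png

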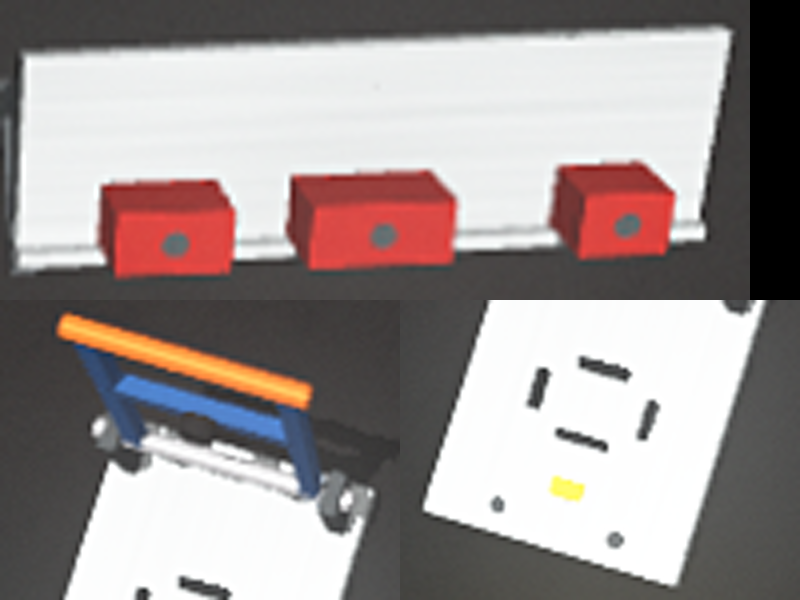

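View pics/zs.png

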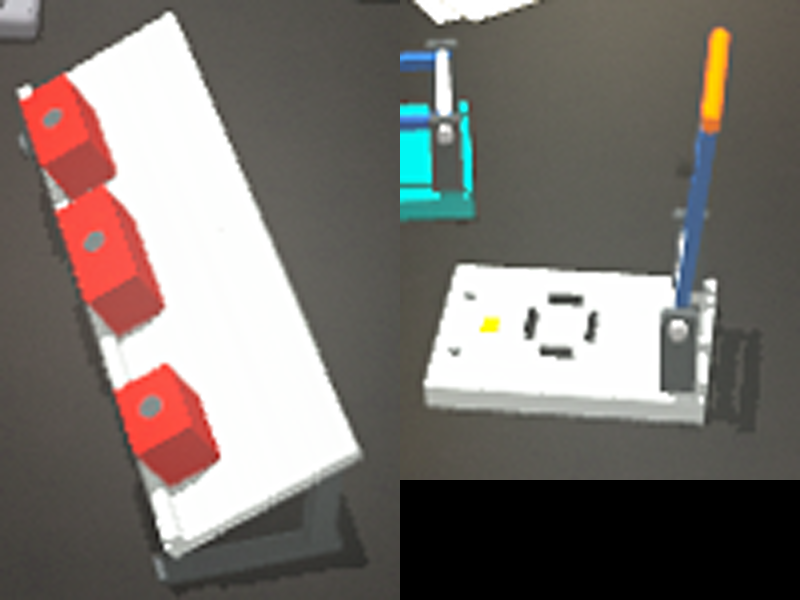

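Zoomed in, each block's bright top face with its grey dot is clear. By eye the leftmost (top view) looks mid, the centre one long and the rightmost short. Next I'll triangulate the dots, face corners, fences and bar ends.

```bash
cat > geo.py <<'E'
import numpy as np,cv2,pickle
C=pickle.load(open("c0.pkl","rb"))
def ray(n,p):
    c=C[n];K=c["mtx"];q=np.array([(p[0]-K[0,2])/K[0,0],(p[1]-K[1,2])/K[1,1]]);s=q.copy()
    for _ in range(20): s=q/(1+c["k1"]*(s@s))
    d=c["R"].T@np.r_[s,1];return -c["R"].T@c["t"],d/np.linalg.norm(d)
def tri(a,b):
    (o,d),(p,e)=ray("top",a),ray("side",b);k=np.linalg.lstsq(np.c_[d,-e],p-o,rcond=None)[0]
    x,y=o+k[0]*d,p+k[1]*e;return (x+y)/2,np.linalg.norm(x-y)
def plane(n,p,P,nn):
    o,d=ray(n,p);return o+d*((np.array(P)-o)@nn/(d@nn))
u=lambda x,y,k,ox,oy:((x+.5)/k-.5+ox,(y+.5)/k-.5+oy)
E
python3 - <<'E'
from geo import *
np.set_printoptions(precision=4,suppress=True)
T=[(176,244),(384,235),(627,225)];S=[(52,118),(93,240),(150,406)]
Q=[[(117,210),(235,207),(231,272),(117,277)],[(312,206),(456,198),(452,262),(310,268)],[(583,194),(674,190),(669,250),(579,257)]]
D=[]
for a,b in zip(T,S):
    x,r=tri(u(*a,5,400,192),u(*b,4,320,275));D.append(x);print("dot",x,r)
D=np.array(D);v=D[0]-D[2];yaw=np.arctan2(-v[0],v[1]);print("rackyaw",yaw)
n=np.array([-.5*np.cos(yaw),-.5*np.sin(yaw),.866])
for x,q in zip(D,Q):
    P=np.array([plane("top",u(*a,5,400,192),x,n) for a in q])
    print("len",np.linalg.norm(P[0]-P[1]),np.linalg.norm(P[3]-P[2]),"dep",np.linalg.norm(P[0]-P[3]),np.linalg.norm(P[1]-P[2]),"ctr",P.mean(0),"under",P.mean(0)-.036*n)
F=[((205,69),(192,326)),((139,88),(166,299)),((248,120),(156,351)),((182,140),(131,323))]
G=[]
for a,b in F:
    x,r=tri(u(*a,4,195,190),u(*b,4,285,130));G.append(x);print("fence",x,r)
G=np.array(G);print("nest",G.mean(0),"yaw",np.arctan2(*(G[0]-G[3])[1::-1]),np.arctan2(*((G[1]-G[2])*[1,1,1])[[0,1]])*-1)
for a,b in [((65,26),(320,35)),((305,97),(310,128))]:
    print("bar",tri(u(*a,4,195,135),u(*b,4,285,130)))
# plate corners -x edge, z=.02
for p in[(425,512),(675,586)]: print("corner",plane("top",u(p[0]-400,p[1]-300,4,195,190),[0,0,.02],np.array([0,0,1.])))
E
```

```text
dot [ 0.4637 -0.1941  0.0753] 0.0010629627050737682
dot [ 0.4672 -0.2847  0.0758] 0.00032166502917155905
dot [ 0.4717 -0.3919  0.0751] 0.00040819086302010157
rackyaw 0.040050333260080714
len 0.05107325039930468 0.04993083538680559 dep 0.032112877449692906 0.03108603769027124 ctr [ 0.4642 -0.1936  0.0756] under [ 0.4822 -0.1929  0.0444]
len 0.06258693376743724 0.06259925373133397 dep 0.0297630135993424 0.030732754990340543 ctr [ 0.4676 -0.284   0.076 ] under [ 0.4856 -0.2833  0.0448]
len 0.04003578308587754 0.03989800714652237 dep 0.030394029551099273 0.02894427410514141 ctr [ 0.4723 -0.3914  0.0755] under [ 0.4903 -0.3907  0.0444]
fence [0.5452 0.2222 0.025 ] 0.0025869389346232763
fence [0.5341 0.2596 0.0246] 0.0020083520334020235
fence [0.5157 0.1976 0.0247] 0.001711539365326776
fence [0.5045 0.2348 0.0244] 0.002173505487166213
nest [0.5249 0.2286 0.0247] yaw -0.2999444050103707 -0.2891771127266092
bar (array([0.638 , 0.2572, 0.2231]), np.float64(0.0019581310099766086))
bar (array([0.6049, 0.1454, 0.2177]), np.float64(0.0006226757142255017))
corner [0.463  0.3241 0.02  ]
corner [0.421 0.182 0.02 ]
```

All checks hold: the leftmost block measures about 51 mm, so it is the mid one. Dot heights are 75 mm against 74 expected. The fixture yaw is −0.288, and the bar radius is 149 mm against 150. I'll rotate the tool by −165° first, which keeps joint 6 in range at both places.

{"name": "servo_tool", "arguments": {
  "moves": [
    [0, 0, 0, -1],
    [0, 0, 0, -1],
    [0, 0, 0, -1],
    [0, 0, 0, -1],
    [0, 0, 0, -1],
    [0, 0, 0, -1],
    [0, 0, 0, -1],
    [0, 0, 0, -1]
  ],
  "claw": 0.78,
  "grip_force": 40
}}

```text
clock: 1.1
tool_pos: [0.157, -0.5006, 0.2386]
tool_rot: [-3.142, -0.001, 1.706]
wrist_force: [0.6, -0.5, -0.2]
opening: 0.779
finger_force: 0.0
```

{"name": "servo_tool", "arguments": {
  "moves": [
    [0, 0, 0, -1],
    [0, 0, 0, -1],
    [0, 0, 0, -1],
    [0, 0, 0, -1],
    [0, 0, 0, -1],
    [0, 0, 0, -1],
    [0, 0, 0, -1],
    [0, 0, 0, -1]
  ]
}}

```text
clock: 2.1
tool_pos: [0.157, -0.5006, 0.2386]
tool_rot: [3.14, -0.0, 3.102]
wrist_force: [-0.8, -1.2, 0.5]
opening: 0.777
finger_force: 0.0
```

```bash
cat > go.py <<'E'
import sys
from cell import *
import numpy as np
from scipy.spatial.transform import Rotation as Ro
x,y,z,yaw=map(float,sys.argv[1:5]); s=observe();p=np.array(s["tool_pos"]);R=Ro.from_euler("xyz",s["tool_rot"])
d=R.inv().apply(np.array([x,y,z])-p)
t=-(yaw-s["tool_rot"][2]+np.pi)%(2*np.pi)
t=-((yaw-s["tool_rot"][2]+np.pi)%(2*np.pi)-np.pi)
print("tool shift/0.5",(d/.5).round(4),"turn/10deg",round(np.degrees(t)/10,3),"at",p.round(4),s["tool_rot"].round(4),"f",np.round(s["wrist_force"],1),"open",round(s["opening"],3),"t",s["clock"],"j",s["joint_pos"].round(2))
E
python3 go.py .467 -.194 .15 -3.1016
```

```text
tool shift/0.5 [-0.5954  0.637   0.1779] turn/10deg -0.456 at [ 0.157  -0.5006  0.2386] [ 3.1402e+00 -3.0000e-04  3.1020e+00] f [-0.8 -1.2  0.5] open 0.777 t 2.1 j [-1.39  0.05  0.1   1.62  0.   -1.36]
```

{"name": "servo_tool", "arguments": {
  "moves": [
    [-0.075, 0.08, 0],
    [-0.075, 0.08, 0],
    [-0.075, 0.08, 0],
    [-0.075, 0.08, 0.02],
    [-0.075, 0.08, 0.03],
    [-0.075, 0.08, 0.04],
    [-0.075, 0.08, 0.04],
    [-0.07, 0.077, 0.048, -0.456]
  ]
}}

```text
schema error: expected 4 numbers
```

```bash
python3 go.py .467 -.194 .059 -3.1016
```

```text
tool shift/0.5 [-0.5954  0.6367  0.3599] turn/10deg -0.456 at [ 0.157  -0.5006  0.2386] [ 3.1402e+00 -3.0000e-04  3.1020e+00] f [-0.8 -1.2  0.5] open 0.777 t 2.1 j [-1.39  0.05  0.1   1.62  0.   -1.36]
```

{"name": "servo_tool", "arguments": {
  "moves": [
    [-0.075, 0.08, 0, 0],
    [-0.075, 0.08, 0, 0],
    [-0.075, 0.08, 0, 0],
    [-0.075, 0.08, 0.02, 0],
    [-0.075, 0.08, 0.03, 0],
    [-0.075, 0.08, 0.04, 0],
    [-0.075, 0.08, 0.04, 0],
    [-0.07, 0.077, 0.048, -0.456]
  ]
}}

```text
clock: 3.1
tool_pos: [0.4698, -0.1947, 0.1495]
tool_rot: [-3.141, 0.0, -3.105]
wrist_force: [0.3, -0.2, 0.3]
opening: 0.779
finger_force: 0.0
```

{"name": "servo_tool", "arguments": {
  "moves": [
    [0, 0, 0, 0],
    [0, 0, 0, 0]
  ]
}}

```text
clock: 3.35
tool_pos: [0.4682, -0.1961, 0.1499]
tool_rot: [3.141, -0.001, -3.107]
wrist_force: [-0.3, -0.2, 1.2]
opening: 0.775
finger_force: 0.0
```

```bash
python3 go.py .467 -.194 .059 -3.1016
```

```text
tool shift/0.5 [0.002  0.0042 0.1818] turn/10deg -0.031 at [ 0.4682 -0.1961  0.1499] [ 3.1414e+00 -1.4000e-03 -3.1070e+00] f [-0.3 -0.2  1.2] open 0.775 t 3.35 j [-0.53  0.   -0.12  1.44 -0.   -0.56]
```

{"name": "servo_tool", "arguments": {
  "moves": [
    [0.002, 0.004, 0.05, 0],
    [0, 0, 0.05, 0],
    [0, 0, 0.04, 0],
    [0, 0, 0.03, 0],
    [0, 0, 0.012, 0],
    [0, 0, 0, 0]
  ]
}}

```text
clock: 4.1
tool_pos: [0.4675, -0.1947, 0.0595]
tool_rot: [-3.141, 0.0, -3.108]
wrist_force: [0.6, -0.5, 0.5]
opening: 0.781
finger_force: 0.0
```

```bash
python3 go.py .467 -.194 .059 -3.1016; python3 - <<'E'
from cell import *
import cv2
for n in("side","top"):
    c=read_camera(n)["img"][:,:,::-1]
    a=c[270:420,290:430] if n=="side" else c[180:280,370:500]
    a=cv2.resize(a,None,fx=4,fy=4,interpolation=2);
    if n=="side":A=a
import numpy as np
cv2.imwrite("pics/g1.png",cv2.resize(A,(400,430)).copy() if 0 else A[:600,:560]); 
E
```

```text
tool shift/0.5 [0.0009 0.0015 0.001 ] turn/10deg -0.037 at [ 0.4675 -0.1947  0.0595] [-3.1415e+00  1.0000e-04 -3.1081e+00] f [ 0.6 -0.5  0.5] open 0.781 t 4.1 j [-0.53  0.04 -0.27  1.26 -0.   -0.56]
```

View pics/g1.png

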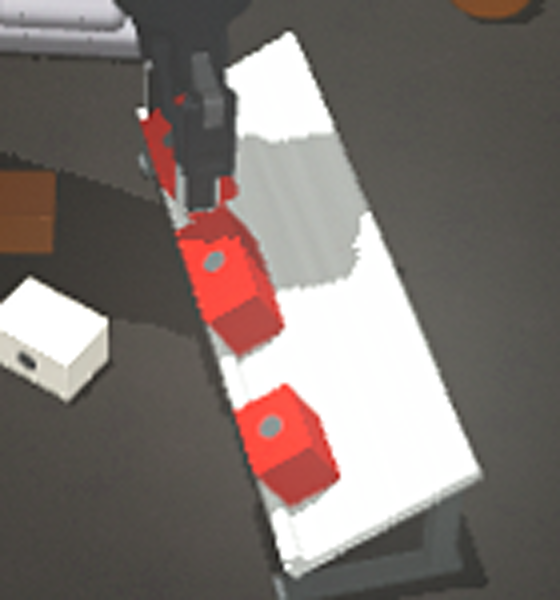

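The finger at (200,180) stands between the mid and long blocks and touches neither. I'll close and lift.

{"name": "servo_tool", "arguments": {
  "moves": [
    [0, 0, 0, 0],
    [0, 0, 0, 0],
    [0, 0, 0, 0],
    [0, 0, 0, 0],
    [0, 0, 0, 0],
    [0, 0, 0, 0]
  ],
  "claw": 0.45,
  "grip_force": 40
}}

```text
clock: 4.95
tool_pos: [0.4685, -0.1947, 0.0607]
tool_rot: [-3.14, 0.002, -3.107]
wrist_force: [-0.3, 0.5, 5.8]
opening: 0.599
finger_force: 43.3
```

{"name": "servo_tool", "arguments": {
  "moves": [
    [0, 0, -0.02, 0],
    [0, 0, -0.04, 0],
    [0, 0, -0.06, 0],
    [0, 0, -0.06, 0],
    [0, 0, -0.06, 0],
    [0, 0, -0.04, 0],
    [0, 0, 0, 0]
  ]
}}

```text
clock: 5.82
tool_pos: [0.4684, -0.1948, 0.201]
tool_rot: [-3.14, 0.003, -3.107]
wrist_force: [-0.4, -0.6, -1.3]
opening: 0.6
finger_force: 42.6
```

```bash
python3 go.py .5245 .2285 .2 2.8536;  python3 - <<'E'
from cell import *
import cv2
c=read_camera("side")["img"][:,:,::-1]
cv2.imwrite("pics/g2.png",cv2.resize(c[170:420,270:430],None,fx=2.4,fy=2.4,interpolation=2))
E
```

```text
tool shift/0.5 [-0.1411  0.8422  0.0009] turn/10deg 1.847 at [ 0.4684 -0.1948  0.201 ] [-3.1398e+00  2.7000e-03 -3.1072e+00] f [-0.4 -0.6 -1.3] open 0.6 t 5.825 j [-0.53 -0.01 -0.03  1.54 -0.   -0.56]
```

View pics/g2.png

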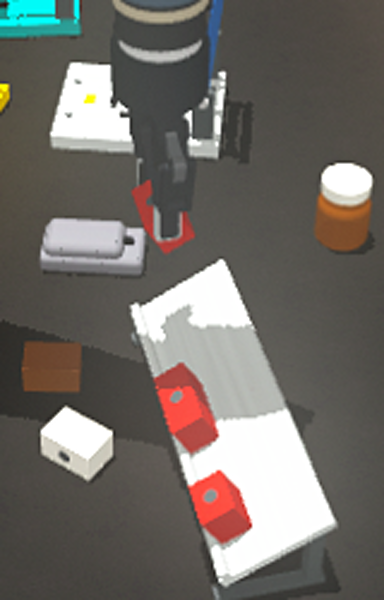

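The block is held (51 mm opening) and still tipped. Its low corner shows at about (172,252) in the crop and its upper-left corner at (134,193). The other two blocks are still in place. I'll check the low edge against the TCP.

```bash
python3 - <<'E'
from geo import *
nn=np.array([-.04,1,0]);P=[.468,-.2205,.2]
for p in[(134,193),(150,180),(172,252),(193,235)]: print(plane("side",u(*p,2.4,270,170),P,nn).round(4))
E
```

```text
[ 0.4442 -0.2215  0.2455]
[ 0.4571 -0.2209  0.2562]
[ 0.4761 -0.2202  0.178 ]
[ 0.4936 -0.2195  0.1929]
```

{"name": "servo_tool", "arguments": {
  "moves": [
    [-0.017, 0.1, 0, 0],
    [-0.017, 0.1, 0, 0],
    [-0.017, 0.105, 0, 0],
    [-0.018, 0.11, 0, 0],
    [-0.018, 0.11, 0, 0],
    [-0.018, 0.11, 0, 0],
    [-0.018, 0.105, 0, 0.85],
    [0, 0, 0, 1]
  ]
}}

```text
clock: 6.88
tool_pos: [0.515, 0.1811, 0.1966]
tool_rot: [-3.141, -0.004, 2.853]
wrist_force: [0.3, -1.1, -0.9]
opening: 0.598
finger_force: 42.8
```

{"name": "servo_tool", "arguments": {
  "moves": [
    [0, 0, 0, 0],
    [0, 0, 0, 0]
  ]
}}

```text
clock: 7.12
tool_pos: [0.5158, 0.177, 0.1981]
tool_rot: [-3.14, -0.002, 2.855]
wrist_force: [0.1, -0.2, -1.1]
opening: 0.603
finger_force: 42.8
```

```bash
python3 go.py .5063 .2339 .060 2.8536
```

```text
tool shift/0.5 [0.0498 0.1041 0.2762] turn/10deg 0.006 at [0.5158 0.177  0.1981] [-3.1405e+00 -1.9000e-03  2.8547e+00] f [ 0.1 -0.2 -1.1] open 0.603 t 7.125 j [ 0.21  0.1   0.07  1.55 -0.    0.49]
```

{"name": "servo_tool", "arguments": {
  "moves": [
    [0.025, 0.052, 0, 0],
    [0.025, 0.052, 0, 0],
    [0, 0, 0.07, 0],
    [0, 0, 0.08, 0],
    [0, 0, 0.07, 0],
    [0, 0, 0.04, 0],
    [0, 0, 0.016, 0],
    [0, 0, 0, 0]
  ]
}}

```text
clock: 8.12
tool_pos: [0.507, 0.2339, 0.0611]
tool_rot: [-3.141, -0.001, 2.853]
wrist_force: [0.6, 0.9, -1.6]
opening: 0.6
finger_force: 42.8
```

{"name": "servo_tool", "arguments": {
  "moves": [
    [0, 0, 0, 0],
    [0, 0, 0, 0]
  ]
}}

```text
clock: 8.38
tool_pos: [0.5082, 0.2348, 0.0628]
tool_rot: [3.14, 0.002, 2.853]
wrist_force: [0.3, 1.1, -1.0]
opening: 0.596
finger_force: 42.8
```

```bash
python3 go.py .5063 .2339 .060 2.8536;  python3 - <<'E'
from cell import *
import cv2
c=read_camera("side")["img"][:,:,::-1]
cv2.imwrite("pics/g3.png",cv2.resize(c[165:240,285:375],None,fx=8,fy=8,interpolation=2))
E
```

```text
tool shift/0.5 [ 0.0032 -0.0029  0.0055] turn/10deg -0.003 at [0.5082 0.2348 0.0628] [3.1401e+00 2.2000e-03 2.8531e+00] f [ 0.3  1.1 -1. ] open 0.596 t 8.375 j [ 0.31  0.17 -0.12  1.28 -0.    0.6 ]
```

View pics/g3.png

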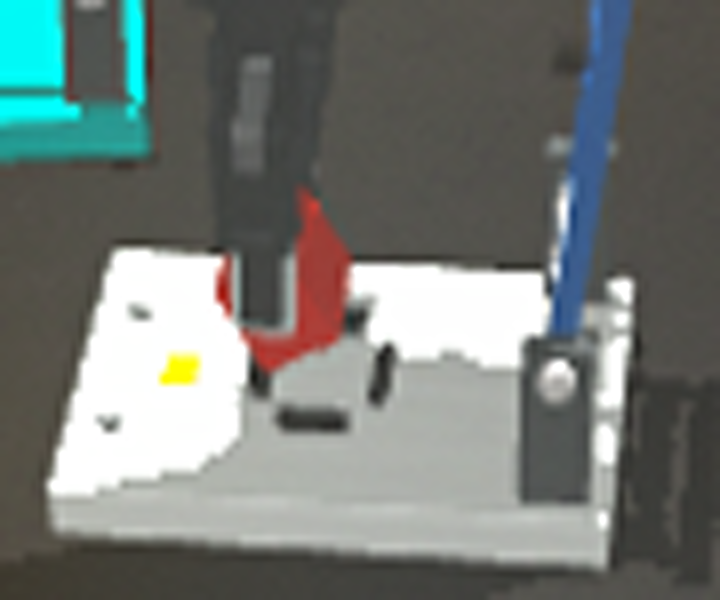

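The tipped block hovers over the nest. In the crop its low corner is at (265,370), its bottom-right at (345,330) and its right side at (350,265). I'll convert these to fixture coordinates.

```bash
python3 - <<'E'
from geo import *
c,s=np.cos(-.288),np.sin(-.288);X=np.array([c,s,0]);Y=np.array([-s,c,0]);N=np.array([.5245,.2285,.02]);T=np.array([.5082,.2348,.0628])
print("tcp fix",(T-N)@X,(T-N)@Y)
P=T-.026*Y
for p in[(265,370),(345,330),(350,265),(305,190),(270,332),(222,290)]:
    q=plane("side",u(*p,8,285,165),P,Y)-N;print(p,(q@X).round(4),(q@Y).round(4),q[2].round(4))
E
```

```text
tcp fix -0.017418087518822158 0.0014107541198420106
(265, 370) -0.0159 -0.0246 0.0203
(345, 330) 0.0116 -0.0246 0.0386
(350, 265) 0.0133 -0.0246 0.0649
(305, 190) -0.0017 -0.0246 0.0935
(270, 332) -0.014 -0.0246 0.0361
(222, 290) -0.0302 -0.0246 0.0521
```

The low edge is 20 mm above the floor at −16 mm with about 30° of tilt, as predicted. I'll centre y and lower until the edge just touches.

{"name": "servo_tool", "arguments": {
  "moves": [
    [0, -0.003, 0.01, 0],
    [0, 0, 0.012, 0],
    [0, 0, 0.01, 0],
    [0, 0, 0.005, 0],
    [0, 0, 0, 0],
    [0, 0, 0, 0]
  ],
  "grip_force": 20
}}

```text
clock: 9.18
tool_pos: [0.5094, 0.233, 0.0453]
tool_rot: [3.14, 0.006, 2.852]
wrist_force: [2.6, -1.6, 6.3]
opening: 0.598
finger_force: 43.9
```

```bash
python3 go.py .5082 .2335 .0425 2.8536
```

```text
tool shift/0.5 [0.0026 0.0003 0.0056] turn/10deg -0.007 at [0.5094 0.233  0.0453] [3.1401 0.0058 2.8524] f [ 2.6 -1.6  6.3] open 0.598 t 9.175 j [ 0.31  0.18 -0.15  1.24 -0.    0.6 ]
```

{"name": "servo_tool", "arguments": {
  "moves": [
    [-0.004, 0, 0, 0],
    [0, 0, 0, 0],
    [0, 0, 0, 0]
  ],
  "grip_force": 20
}}

```text
clock: 9.55
tool_pos: [0.5096, 0.2329, 0.0452]
tool_rot: [3.14, 0.002, 2.853]
wrist_force: [-2.1, -1.3, 8.9]
opening: 0.604
finger_force: 44.2
```

```bash
python3 go.py .5082 .2335 .0425 2.8536
```

```text
tool shift/0.5 [0.0031 0.0003 0.0055] turn/10deg -0.004 at [0.5096 0.2329 0.0452] [3.1400e+00 2.1000e-03 2.8529e+00] f [-2.1 -1.3  8.9] open 0.604 t 9.55 j [ 0.31  0.18 -0.14  1.24  0.    0.6 ]
```

The edge now rests on the floor, and friction holds it against the sideways move. I'll let go so that it tips flat.

{"name": "servo_tool", "arguments": {
  "moves": [
    [0, 0, 0, 0],
    [0, 0, 0, 0],
    [0, 0, 0, 0],
    [0, 0, 0, 0]
  ],
  "claw": 0.8
}}

```text
clock: 10.05
tool_pos: [0.5083, 0.2325, 0.0423]
tool_rot: [-3.141, -0.001, 2.853]
wrist_force: [-0.4, 0.3, -0.6]
opening: 0.8
finger_force: 0.0
```

{"name": "servo_tool", "arguments": {
  "moves": [
    [0, 0, -0.03, 0],
    [0, 0, -0.06, 0],
    [0, 0, -0.1, 0],
    [0, 0, -0.1, 0],
    [0.1, 0, -0.1, 0],
    [0.1, 0, 0, 0],
    [0.1, 0, 0, 0],
    [0, 0, 0, 0]
  ]
}}

```text
clock: 11.05
tool_pos: [0.368, 0.2744, 0.2338]
tool_rot: [3.14, 0.001, 2.857]
wrist_force: [0.3, -0.3, 0.2]
opening: 0.806
finger_force: 0.0
```

```bash
python3 go.py .5082 .2335 .0425 2.8536; python3 - <<'E'
from cell import *
import cv2,numpy as np
d={n:read_camera(n)["img"][:,:,::-1] for n in("side","top")}
a=cv2.resize(d["side"][165:240,285:385],None,fx=6,fy=6,interpolation=2);b=cv2.resize(d["top"][190:265,195:295],None,fx=6,fy=6,interpolation=2)
M=np.zeros((600,800,3),np.uint8)
M[:300,:400]=cv2.resize(a,(400,300));M[300:,:400]=cv2.resize(b,(400,300))
M[:400,400:]=cv2.resize(d["top"],None,fx=.625,fy=.625)[:300,:400].repeat(1,0) if 0 else np.zeros((400,400,3))
M[:300,400:]=cv2.resize(d["top"],(400,300));M[300:,400:]=cv2.resize(d["side"],(400,300))
cv2.imwrite("pics/g4.png",M)
E
```

```text
tool shift/0.5 [-0.2917 -0.0004  0.3829] turn/10deg 0.018 at [0.368  0.2744 0.2338] [3.1399e+00 9.0000e-04 2.8567e+00] f [ 0.3 -0.3  0.2] open 0.806 t 11.05 j [ 0.49 -0.13 -0.08  1.61  0.    0.78]
```

View pics/g4.png

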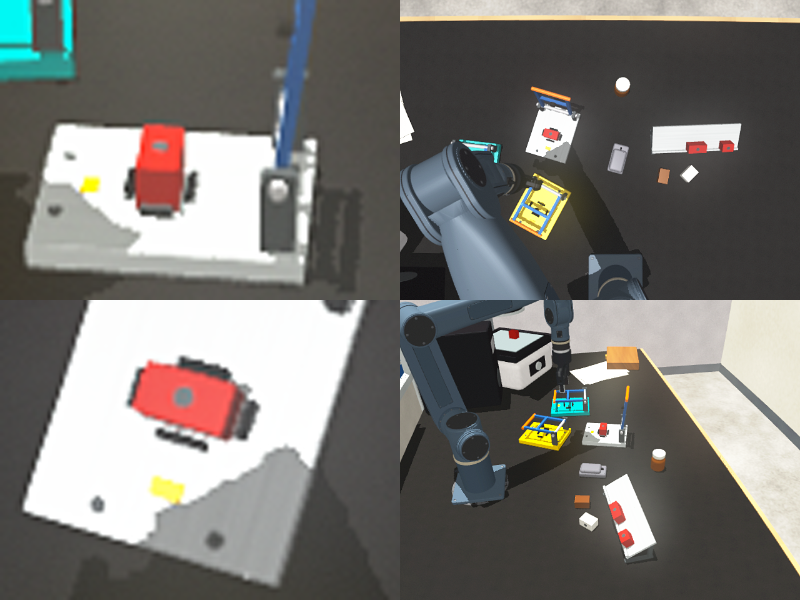

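The block sits flat between the fences: its dot is at (183,397) in the top crop and (160,146) in the side crop. I'll confirm that numerically while turning the tool by 90° to straddle the bar.

```bash
python3 - <<'E'
from geo import *
x,r=tri(u(183,97,4,195,190),u(160,146,4,285,165));print(x,r)
E
```

```text
[0.52436567 0.22901626 0.05652457] 0.0017981988021282909
```

{"name": "servo_tool", "arguments": {
  "moves": [
    [0, 0, -0.04, 1],
    [0, 0, -0.04, 1],
    [0, 0, -0.03, 1],
    [0, 0, 0, 1],
    [0, 0, 0, 1],
    [0, 0, 0, 1],
    [0, 0, 0, 1],
    [0, 0, 0, 1]
  ],
  "claw": 0.47
}}

```text
clock: 12.15
tool_pos: [0.3719, 0.2732, 0.2872]
tool_rot: [3.141, 0.0, 1.449]
wrist_force: [-0.3, 0.3, 0.4]
opening: 0.474
finger_force: 0.0
```

{"name": "servo_tool", "arguments": {
  "moves": [
    [0, 0, 0, 1],
    [0, 0, 0, 0],
    [0, 0, 0, 0]
  ]
}}

```text
clock: 12.52
tool_pos: [0.3711, 0.2734, 0.2871]
tool_rot: [3.141, 0.0, 1.284]
wrist_force: [-1.0, 0.4, 0.3]
opening: 0.469
finger_force: 0.0
```

```bash
python3 go.py .6215 .2013 .29 1.283
```

```text
tool shift/0.5 [ 0.0035  0.5211 -0.0058] turn/10deg 0.004 at [0.3711 0.2734 0.2871] [3.1415 0.     1.2837] f [-1.   0.4  0.3] open 0.469 t 12.525 j [ 0.49 -0.1   0.05  1.72 -0.    2.35]
```

Block centre measures (0.5244, 0.2290), top 56.5 mm, so it is within 1 mm of the nest. Next I'll go above the bar.

{"name": "servo_tool", "arguments": {
  "moves": [
    [0.003, 0.1, -0.006, 0],
    [0, 0.1, 0, 0],
    [0, 0.1, 0, 0],
    [0, 0.1, 0, 0],
    [0, 0.08, 0, 0],
    [0, 0.041, 0, 0],
    [0, 0, 0, 0],
    [0, 0, 0, 0]
  ]
}}

```text
clock: 13.52
tool_pos: [0.6201, 0.2011, 0.2901]
tool_rot: [-3.141, 0.0, 1.283]
wrist_force: [-0.6, 0.4, 0.6]
opening: 0.469
finger_force: 0.0
```

```bash
python3 go.py .6215 .2013 .21 1.283
```

```text
tool shift/0.5 [0.0012 0.0027 0.1601] turn/10deg 0.001 at [0.6201 0.2011 0.2901] [-3.1409  0.      1.2832] f [-0.6  0.4  0.6] open 0.469 t 13.525 j [0.21 0.43 0.66 1.8  0.   2.07]
```

{"name": "servo_tool", "arguments": {
  "moves": [
    [0.001, 0.003, 0.03, 0],
    [0, 0, 0.04, 0],
    [0, 0, 0.04, 0],
    [0, 0, 0.03, 0],
    [0, 0, 0.02, 0],
    [0, 0, 0, 0],
    [0, 0, 0, 0]
  ]
}}

```text
clock: 14.4
tool_pos: [0.6222, 0.2012, 0.2111]
tool_rot: [3.14, -0.001, 1.283]
wrist_force: [-0.2, 0.7, 0.0]
opening: 0.469
finger_force: 0.0
```

{"name": "servo_tool", "arguments": {
  "moves": [
    [0, 0, 0, 0],
    [0, 0, 0, 0],
    [0, 0, 0, 0],
    [0, 0, 0, 0],
    [0, 0, 0, 0],
    [0, 0, 0, 0]
  ],
  "claw": 0.05,
  "grip_force": 20
}}

```text
clock: 15.15
tool_pos: [0.6224, 0.2011, 0.2109]
tool_rot: [3.141, -0.001, 1.282]
wrist_force: [-1.5, 1.2, 3.7]
opening: 0.131
finger_force: 20.3
```

```bash
python3 go.py .6215 .2013 .21 1.283;python3 - <<'E'
from geo import *
from cell import *
p=np.array(observe()["tool_pos"]);c,s=np.cos(-.288),np.sin(-.288);H=np.array([.5245+.085*c,.2285+.085*s,.072])
q=p+[0,0,.011]-H;f=np.array([q[0]*c+q[1]*s,-q[0]*s+q[1]*c,q[2]]);th=np.arctan2(f[2],f[0]);print(f,"th",th,"r",np.hypot(f[0],f[2]))
r=.15;A=np.linspace(th,0,19);P=np.c_[r*np.cos(A),-r*np.sin(A)];print((np.diff(P,axis=0)/.5).round(4).tolist())
E
```

```text
tool shift/0.5 [-0.0002 -0.0018  0.0017] turn/10deg -0.004 at [0.6224 0.2011 0.2109] [ 3.1406e+00 -8.0000e-04  1.2823e+00] f [-1.5  1.2  3.7] open 0.131 t 15.15 j [0.21 0.39 0.44 1.62 0.   2.07]
[0.01661194 0.00156427 0.14987227] th 1.4604063044869675 r 0.15079009526422174
[[0.0241, 0.0037], [0.0237, 0.0056], [0.0231, 0.0075], [0.0225, 0.0093], [0.0216, 0.0111], [0.0207, 0.0129], [0.0196, 0.0145], [0.0183, 0.016], [0.017, 0.0175], [0.0155, 0.0188], [0.0139, 0.02], [0.0122, 0.021], [0.0105, 0.022], [0.0087, 0.0227], [0.0068, 0.0234], [0.0049, 0.0238], [0.003, 0.0242], [0.001, 0.0243]]
```

The bar is gripped (11 mm opening). I need the angle measured from the −x side, 1.681 rad, so I'll recompute the arc.

```bash
python3 -c "
import numpy as np
A=np.linspace(1.681,0,17);P=np.c_[-.15*np.cos(A),-.15*np.sin(A)]
print((np.diff(P,axis=0)/.5).round(4).tolist())"
```

```text
[[-0.0315, -0.0018], [-0.0315, 0.0015], [-0.0311, 0.0048], [-0.0305, 0.008], [-0.0295, 0.0112], [-0.0281, 0.0142], [-0.0265, 0.0171], [-0.0245, 0.0198], [-0.0223, 0.0222], [-0.0199, 0.0244], [-0.0172, 0.0264], [-0.0143, 0.028], [-0.0113, 0.0294], [-0.0082, 0.0304], [-0.0049, 0.0311], [-0.0017, 0.0315]]
```

{"name": "servo_tool", "arguments": {
  "moves": [
    [0, -0.0315, -0.002, 0],
    [0, -0.0315, 0.0015, 0],
    [0, -0.031, 0.005, 0],
    [0, -0.0305, 0.008, 0],
    [0, -0.0295, 0.011, 0],
    [0, -0.028, 0.014, 0],
    [0, -0.0265, 0.017, 0],
    [0, -0.0245, 0.02, 0]
  ]
}}

```text
clock: 16.15
tool_pos: [0.5117, 0.2343, 0.173]
tool_rot: [3.138, -0.001, 1.282]
wrist_force: [2.1, 1.6, 3.3]
opening: 0.132
finger_force: 21.3
```

```bash
cat > cl.py <<'E'
from geo import *
from cell import *
o=observe();p=np.array(o["tool_pos"]);c,s=np.cos(-.288),np.sin(-.288);H=np.array([.5245+.085*c,.2285+.085*s,.072])
q=p+[0,0,.011]-H;f=np.array([q[0]*c+q[1]*s,-q[0]*s+q[1]*c,q[2]]);print(f.round(4),"th",np.arctan2(f[2],-f[0]),"r",np.hypot(f[0],f[2]),o["wrist_force"],o["opening"])
E
python3 cl.py
```

```text
[-0.0989  0.002   0.112 ] th 0.8473101574193851 r 0.14938067353509224 [2.12034216 1.63479146 3.26419584] 0.13241533433784541
```

The frame follows on the arc (r = 149 mm), so I'll continue down.

{"name": "servo_tool", "arguments": {
  "moves": [
    [0, -0.0225, 0.022, 0],
    [0, -0.02, 0.0245, 0],
    [0, -0.017, 0.0265, 0],
    [0, -0.0145, 0.028, 0],
    [0, -0.0115, 0.0295, 0],
    [0, -0.008, 0.0305, 0],
    [0, -0.005, 0.025, 0],
    [0, -0.001, 0.015, 0]
  ]
}}

```text
clock: 17.15
tool_pos: [0.4626, 0.2488, 0.0714]
tool_rot: [-3.141, -0.001, 1.283]
wrist_force: [1.7, 4.3, 1.7]
opening: 0.133
finger_force: 22.5
```

{"name": "servo_tool", "arguments": {
  "moves": [
    [0, -0.001, 0.01, 0],
    [0, 0, 0, 0],
    [0, 0, 0, 0]
  ]
}}

```text
clock: 17.52
tool_pos: [0.4622, 0.2489, 0.0665]
tool_rot: [-3.141, -0.001, 1.282]
wrist_force: [2.4, 5.4, -1.9]
opening: 0.132
finger_force: 22.1
```

```bash
python3 cl.py
```

```text
[-0.1505  0.0019  0.0055] th 0.036425854664289936 r 0.15060626661123067 [ 2.38396343  5.38222003 -1.86199054] 0.13241993799732046
```

{"name": "servo_tool", "arguments": {
  "moves": [
    [0, 0, 0.004, 0],
    [0, 0, 0.004, 0],
    [0, 0, 0.003, 0],
    [0, 0, 0, 0],
    [0, 0, 0, 0]
  ]
}}

```text
clock: 18.15
tool_pos: [0.462, 0.2489, 0.0616]
tool_rot: [-3.141, -0.001, 1.283]
wrist_force: [0.3, 5.8, 1.0]
opening: 0.129
finger_force: 22.5
```

```bash
python3 cl.py
```

```text
[-0.1507  0.0018  0.0006] th 0.004291036715946003 r 0.15072865648942335 [0.31893219 5.8147767  1.0247597 ] 0.12943553972610658
```

{"name": "servo_tool", "arguments": {
  "moves": [
    [0, 0, 0.003, 0],
    [0, 0, 0.002, 0],
    [0, 0, 0, 0],
    [0, 0, 0, 0]
  ]
}}

```text
clock: 18.65
tool_pos: [0.4619, 0.2489, 0.0592]
tool_rot: [-3.14, -0.001, 1.283]
wrist_force: [-0.4, 5.8, 1.3]
opening: 0.137
finger_force: 22.5
```

```bash
python3 cl.py
```

```text
[-0.1508  0.0018 -0.0018] th -0.01194953463448226 r 0.15081069028968488 [-0.44647367  5.81699496  1.34087538] 0.13734486999318693
```

```bash
python3 - <<'E'
from cell import *
import cv2,numpy as np
d={n:read_camera(n)["img"][:,:,::-1] for n in("side","top")}
M=np.zeros((600,800,3),np.uint8)
M[:600,:400]=cv2.resize(d["side"][150:240,290:350],None,fx=6.6667,fy=6.6667,interpolation=2)[:600,:400]
M[:600,400:]=cv2.resize(d["top"][185:275,205:265],None,fx=6.6667,fy=6.6667,interpolation=2)[:600,:400]
cv2.imwrite("pics/g5.png",M)
E
```

```text
(no output)
```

View pics/g5.png

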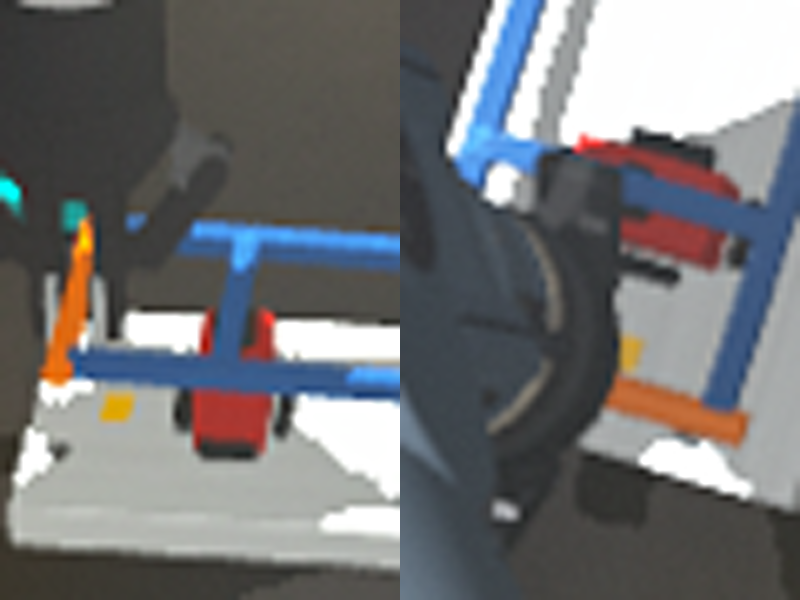

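The frame is down on the block. The bar's near end is at (56,372) in the side crop and (345,425) in the top crop. I'll triangulate its height.

```bash
python3 - <<'E'
from geo import *
k=6.6667
x,r=tri(u(345,425,k,205,185),u(56,372,k,290,150));print(x,r)
c,s=np.cos(-.288),np.sin(-.288)
E=np.array([.5245-.065*c+.06*s,.2285-.065*s-.06*c,0])
for z in(.066,.072,.078):
    E[2]=z
    for n,b in(("side",(290,150)),("top",(205,185))):
        C_=C[n];q=cv2.projectPoints(E,cv2.Rodrigues(C_["R"])[0],C_["t"],C_["mtx"],np.array([C_["k1"],0,0,0.]))[0].ravel();print(z,n,(q-b+.5)*k)
E
```

```text
[0.44610535 0.19016936 0.07784353] 4.257929846421409e-05
0.066 side [ 55.2612441  398.42093329]
0.066 top [352.79744191 430.85796103]
0.072 side [ 54.77696747 385.95999022]
0.072 top [350.26289852 429.64472331]
0.078 side [ 54.29074921 373.43955135]
0.078 top [347.69814753 428.41701164]
```

{"name": "servo_tool", "arguments": {
  "moves": [
    [0, 0, 0.003, 0],
    [0, 0, 0.003, 0],
    [0, 0, 0, 0],
    [0, 0, 0, 0]
  ]
}}

```text
clock: 19.25
tool_pos: [0.4619, 0.2489, 0.0561]
tool_rot: [-3.14, -0.001, 1.282]
wrist_force: [-0.8, 5.3, 1.4]
opening: 0.131
finger_force: 22.5
```

```bash
python3 cl.py
```

```text
[-0.1508  0.0018 -0.0049] th -0.03232687961392629 r 0.15090546090339307 [-0.80262861  5.31048268  1.35064851] 0.13146861260446122
```

There's no clear pad contact force, so the pads may be slipping along the bar. I'll let go and press the bar from above with shut fingers, which shows the contact directly.

{"name": "servo_tool", "arguments": {
  "moves": [
    [0, 0, 0, 0],
    [0, 0, 0, 0],
    [0, 0, -0.02, 0],
    [0, 0, -0.04, 0],
    [0, 0, -0.04, 0],
    [0, 0, -0.02, 0],
    [0, 0, 0, 0]
  ],
  "claw": 0.4
}}

```text
clock: 20.12
tool_pos: [0.4631, 0.2485, 0.1174]
tool_rot: [3.14, -0.001, 1.282]
wrist_force: [-0.4, 0.4, -1.4]
opening: 0.399
finger_force: 0.0
```

{"name": "servo_tool", "arguments": {
  "moves": [
    [0, 0, 0, 0],
    [0, 0, 0, 0],
    [0, 0, 0, 0],
    [0, 0, 0, 0],
    [0, 0, 0, 0]
  ],
  "claw": 0
}}

```text
clock: 20.75
tool_pos: [0.4622, 0.2484, 0.1161]
tool_rot: [-3.141, 0.0, 1.282]
wrist_force: [0.1, 0.0, -1.1]
opening: 0.001
finger_force: 0.0
```

{"name": "servo_tool", "arguments": {
  "moves": [
    [0, 0, 0.03, 0],
    [0, 0, 0.01, 0],
    [0, 0, 0, 0],
    [0, 0, 0, 0]
  ]
}}

```text
clock: 21.25
tool_pos: [0.4624, 0.2484, 0.0963]
tool_rot: [3.142, -0.0, 1.282]
wrist_force: [-0.0, -0.4, -0.4]
opening: 0.003
finger_force: 0.0
```

```bash
python3 cl.py
```

```text
[-0.1502  0.0014  0.0353] th 0.23065087298130157 r 0.15432007413951024 [-0.00352133 -0.40708467 -0.43636545] 0.002894996715149802
```

{"name": "servo_tool", "arguments": {
  "moves": [
    [0, 0, 0.006, 0],
    [0, 0, 0.004, 0],
    [0, 0, 0, 0]
  ]
}}

```text
clock: 21.62
tool_pos: [0.4622, 0.2483, 0.0911]
tool_rot: [-3.141, 0.0, 1.282]
wrist_force: [0.4, 0.5, -0.5]
opening: 0.003
finger_force: 0.0
```

{"name": "servo_tool", "arguments": {
  "moves": [
    [0, 0, 0.004, 0],
    [0, 0, 0, 0],
    [0, 0, 0, 0]
  ]
}}

```text
clock: 22.0
tool_pos: [0.4623, 0.2484, 0.0892]
tool_rot: [-3.142, -0.0, 1.282]
wrist_force: [0.7, -0.1, 0.1]
opening: 0.001
finger_force: 0.0
```

{"name": "servo_tool", "arguments": {
  "moves": [
    [0, 0, 0.004, 0],
    [0, 0, 0, 0],
    [0, 0, 0, 0]
  ]
}}

```text
clock: 22.38
tool_pos: [0.4623, 0.2484, 0.0872]
tool_rot: [-3.141, 0.0, 1.282]
wrist_force: [-0.2, 0.9, -0.7]
opening: 0.001
finger_force: 0.0
```

{"name": "servo_tool", "arguments": {
  "moves": [
    [0, 0, 0.003, 0],
    [0, 0, 0, 0],
    [0, 0, 0, 0]
  ]
}}

```text
clock: 22.75
tool_pos: [0.4625, 0.2485, 0.086]
tool_rot: [3.141, -0.0, 1.282]
wrist_force: [-0.6, -0.1, 1.1]
opening: 0.003
finger_force: 0.7
```

{"name": "servo_tool", "arguments": {
  "moves": [
    [0, 0, 0.003, 0],
    [0, 0, 0, 0],
    [0, 0, 0, 0]
  ]
}}

```text
clock: 23.12
tool_pos: [0.4625, 0.2485, 0.0858]
tool_rot: [3.141, -0.001, 1.282]
wrist_force: [-2.3, -1.4, 7.6]
opening: -0.003
finger_force: 3.5
```

{"name": "servo_tool", "arguments": {
  "moves": [
    [0, 0, 0.003, 0],
    [0, 0, 0, 0],
    [0, 0, 0, 0]
  ]
}}

```text
clock: 23.5
tool_pos: [0.4626, 0.2485, 0.0857]
tool_rot: [3.14, -0.001, 1.282]
wrist_force: [-4.7, -2.1, 13.8]
opening: -0.001
finger_force: 6.1
```

Contact comes exactly at the closed height (TCP 0.086), and the force rises to 14 N with no movement. So the pad rests on the block and the clamp is closed. I'll retract.

{"name": "servo_tool", "arguments": {
  "moves": [
    [0, 0, -0.03, 0],
    [0, 0, -0.06, 0],
    [0, 0, -0.1, 0],
    [0, -0.1, -0.1, 0],
    [0, -0.1, 0, 0],
    [0, -0.1, 0, 0],
    [0, 0, 0, 0],
    [0, 0, 0, 0]
  ]
}}

```text
clock: 24.5
tool_pos: [0.3246, 0.2895, 0.2221]
tool_rot: [3.141, -0.0, 1.283]
wrist_force: [-0.7, 0.4, -0.3]
opening: -0.002
finger_force: 0.0
```

```bash
python3 - <<'E'
from cell import *
import cv2,numpy as np
d={n:read_camera(n)["img"][:,:,::-1] for n in("side","top")}
M=np.zeros((600,800,3),np.uint8)
M[:,:400]=cv2.resize(d["side"][150:240,290:350],(400,600),interpolation=2)
M[:300,400:]=cv2.resize(d["top"][185:260,185:285],(400,300),interpolation=2);M[300:,400:]=cv2.resize(d["top"],(400,300))
cv2.imwrite("pics/g6.png",M);print(observe()["wrist_force"])
E
```

```text
[-0.39254901  0.09960923 -0.19694033]
```

View pics/g6.png

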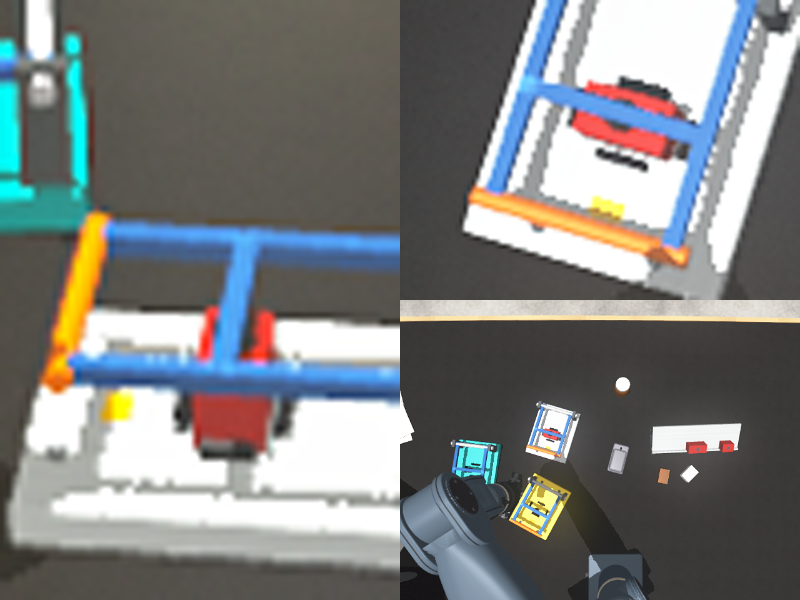

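The frame is level with the pad on the block at about (235,350) in the side crop. The block is still centred between the fences, and everything else is where it was.

```bash
python3 -c "
from cell import *
print(hand_in())"
```

```text
the job is handed in; nothing more can be done
None
```

The 52 mm block lies flat in the nest, about 1 mm from its centre when last measured before the clamp was closed. The blue clamp is closed with its pad on the block, the other objects look unmoved in the last picture, and the job was handed in at about 25 s; no verdict came back.

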